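# Turn a magnetic stirrer up four clicks and start it

## Robot

A 6-joint arm with a two-finger parallel gripper is mounted at the origin on a cart in front of the work surface, level with it; the furniture and walls round the work are solid. World frame = base frame: x ahead of the robot, y to its left, z up, the work surface at z = 0. Lengths are in m, angles in rad, forces in N, time in s.
With the tool pointing down it reaches from about 0.275 to 0.775 m from the base axis. Payload 14.6 kg.
Tool frame: the origin (TCP) lies on the centre line of the jaws, within the pads' length; the fingertips stand 14 mm ahead of it and the grasp point (between the pads) lies 5 mm behind it; z points along the fingers, y is the line along which they close (so a half turn about z gives the same grasp; the last joint's range is limited). The gripper opens to 85 mm and grips with 20 to 120 N. Pads are 22 mm wide; open, the fingers measure 114 mm over their backs; the gripper's body (76 mm by 85 mm) begins 54 mm behind the grasp point. The pads swing forward as they close: fully open they stand 13 mm farther back than shut.
Start: joints at [0.999, 0.263, -0.048, 1.259, 0, 1.415], TCP at [0.213, 0.48, 0.245] pointing down, gripper open.
Joint ranges: [-2.65, 2.65], [-0.89, 1.7], [-1.18, 1.37], [-2.13, 2.11], [-1.35, 1.29], [-3.14, 3.14]. Speed limits (rad/s): [1.89, 1.89, 2.57, 2.79, 3.14, 3.14].

## Interface

Orientations are given as a 3x3 rotation matrix whose columns are the frame's x, y, z axes.
In Python, from station import r gives the robot as it stands. The module is installed in compiled form; this text tells all that it offers.
- The arm moves only by the tool move_arm, never from a script. Its argument "plan" is one flat list of numbers, 7 for each row, row after row: the turn, a rotation vector about the tool's x, y, z in degrees, then the shift along the tool's x, y, z in mm, then the closure, from 0 (fully open) to 1 (shut). A call has 1 to 10 rows; each row is the pose to reach, as a shift and turn from the pose commanded when the call began, along the tool's axes at that moment; what a row does not reach only later rows make up. A row lasts 1/12 s, in which the tool goes at most 41.7 mm and 7.16 degrees, less where a joint would pass 70% of its speed; a pose out of reach is approached as far as the arm can. A call with a gripper value outside its range is refused whole. The fingers move at their own pace and stop on an object; "newtons" is the grip in N (left out, the last holds). Time passes only in rows, so rows that repeat a pose let the fingers close. It gives the time, the measured TCP pose, the force, the opening and the grip force at its end, in the units of the state.
- r.sense(): the state, without advancing time (a new reading comes with each control period).
- r.camera(name): name is "scene" or "top" or "wrist"; returns a dict with "frame" (480x640x3 uint8, blue, green, red), "range_z" (480x640 float32, m along the optical axis (not along the pixel's ray), 0 where there is no reading), "fx", "fy", "cx", "cy" (pixels), "k1" (the pictures are not rectified: a ray, as slopes to the right and down, at radius r is drawn at 1 + k1 r^2 times it, then the intrinsics apply), "R" (3x3) and "t" (3): a world point X has camera coordinates R X + t. Camera axes: x right, y down, z forward; pixel columns grow to the right and rows downward; lengths in m; the calibration is good to about 2 mm. A picture is of the moment at which its call begins.
- r.close_job(): hands the job in; it is judged then, once.
The state is a dict: "time": time; "joints": joint angles; "dq": joint speeds; "effort": joint torques, N m; "eef_pos": TCP position; "tcp_rot": TCP orientation; "ft_force": force on the tool from outside, world axes, zero at the start; "moment": the same for the moment, N m; "gripper_width": finger opening in m; "finger_force": force on a finger pad.
Only numpy, scipy, OpenCV 4.12 (cv2) and the standard library are available. Lean on these libraries where they do the work, as an engineer would, in place of code of your own. Each camera call takes 0.05 s, during which the arm holds its last target. There are 200 camera calls.

## Task

Turn up the magnetic stirrer on the bench: with a fingertip push its pointer dial clockwise (seen from above) exactly four clicks from where it stands, never going past the fourth, then press the round key on its deck fully down and let it come up again. Only push and press: do not pinch the dial, do not press the square key, and leave the bottle on the plate and the small things around the stirrer where they are.

Things in the scene. Friction and masses are not known exactly. Their poses are not given: they have to be found in the camera images.
- stirrer: compact white magnetic stirrer, 250 (x) x 180 (y) x 58 mm, fixed to the bench; origin at the centre of its underside, z up, -x its front edge (towards the robot). Flat grey deck at height 50 mm. A round white plate (112 mm across, top at 58 mm) at x +62 mm, y 0; the dial at x -80, y -35 mm; round key at x -98, y +55 mm; square key at x -46, y +55 mm
- dial (a joint): dial angle in rad, growing clockwise seen from above. Click positions every 24 degrees (0.4189) from 0 to 4.189, end stops just beyond. It starts in position 0, 0.42 or 0.84. A sprung ball holds it in each: it resists with up to about 0.12 N m (5 N at 25 mm from the axis), gives way half-way (12 degrees) and then snaps into the next position by itself and stays there
- dial_centre (a point): point on the dial's vertical axis, 60 mm above the bench. The dial is black: a round skirt 64 mm across, its top at 60 mm, and on it an upright grip bar through the axis, 60 mm long (30 mm to either side), 12 mm wide, 22 mm tall (top at 82 mm); a white line on top marks the pointing half. Push either half sideways
- dial_pointer (a point): middle of the end face of the grip bar's pointing half, 30 mm from the axis, 70 mm above the bench; at joint value 0 it points 120 degrees counter-clockwise of the stirrer's +x. Pressing on both long sides of the bar (dial_c1, dial_c2) at the same time (more than 1.5 N each) counts as pinching
- round_key (a joint): travel of the round key in m, 0 up, 0.005 fully down; sprung, about 1.2 N to start and 4.2 N fully down, comes up by itself
- round_key_top (a point): centre of the top of the white round key (24 mm across), 10.5 mm above the deck (60.5 mm above the bench) when up
- square_key (a joint): travel of the square key in m, 0 up, 0.005 fully down; must not be pressed
- square_key_top (a point): centre of the top of the white square key (22 x 22 mm), 60.5 mm above the bench, 52 mm behind the round key
- bottle_100_a: 100 ml glass bottle with a blue screw cap, 56 mm across, 103 mm tall, standing loose on the stirrer's plate; origin at the centre of its underside
- buffer_0: small white bottle, 48 mm across, 103 mm tall, standing to the left of the stirrer; origin at the centre of its underside
- tape_roll_0: roll of beige tape lying flat, 60 mm across, 19 mm tall, left of the stirrer; origin at the centre of its underside
- marker_0: felt marker with black cap lying on the bench right of the stirrer, 130 mm long, 14 mm thick; origin at the centre of its underside
- timer: flat white lab timer, 62 x 62 x 16 mm, farther to the left; origin at the centre of its underside
- syringe_0: 20 ml syringe lying on the bench, 119 mm long, 24 mm tall, farther to the left; origin at the centre of its underside
There are look-alikes about, which are no part of the job. What is shaped like the bottle_100_a but brown or yellow is not meant.

How it is judged:
On the way, in this order (a step that is already met when the one before it is completed fails the run):
1. the dial rests four clicks clockwise of its start (distance of dial_pointer from where it was at the start of the episode between 0.042 and 0.047 m and velocity of joint dial between -0.1 and 0.1 rad/s), for 0.2 s.
2. then the round key is pressed fully down (value of joint round_key above 0.004 m), for 0.05 s.
At the end, for the whole second after the job is handed in: the dial is at rest exactly four clicks (96 degrees, within 7) clockwise of its starting position, both keys are up, and the bottle stands upright on the plate within 15 mm of where it was (all of step 1 and value of joint each of round_key, square_key below 0.001 m and distance of bottle_100_a from where it was at the start of the episode below 0.015 m and angle between bottle_100_a's own z axis and vertical below 0.15 rad); the robot touches nothing.
It fails at once if the dial went past the fourth click (distance of dial_pointer from where it was at the start of the episode above 0.0506 m).
It fails at once if the dial was pinched: both flanks of its bar pushed by the fingers at once (contact force between the fingers and dial_c1 above 1.5 N and contact force between the fingers and dial_c2 above 1.5 N).
It fails at once if the square key was pressed (value of joint square_key above 0.002 m).
It fails at once if the bottle on the plate was shifted, lifted or tipped (distance of bottle_100_a from where it was at the start of the episode above 0.015 m or angle between bottle_100_a's own z axis and vertical above 0.3 rad).
It fails at once if another loose thing was shifted or lifted more than 25 mm (distance of any of buffer_0, tape_roll_0, marker_0, timer, syringe_0 from where it was at the start of the episode above 0.025 m).
It also fails if it takes over 69 s, if anything falls off the work surface, if the arm or the gripper's body presses on something with over 40 N, if the wrist force passes 120 N, or if a joint passes its speed limit or range.

## Working session

There is one attempt and no reset: what is moved stays moved. The work goes in short steps, Python scripts to look and compute and a tool call to move; the robot and the scene stay as the last step left them, time stands still between calls to the robot, and variables do not carry over. Pictures are saved under pics/ and viewed, at most 10 in all, crops included, and the job is handed in when it is done.

Besides the shell and the picture viewer there is one more tool, called after "Call:" by a JSON object that holds its "op" and its "data". move_arm: Moves the arm, as the interface text tells. Its arguments: {"type":"object","properties":{"plan":{"type":"array","items":{"type":"number"}},"newtons":{"type":"number"}},"required":["plan"]}

```bash
mkdir -p pics; cat > h.py <<'E'
import numpy as np,cv2
from station import r
def pts(c,uv,z):
    "pixels -> world points on plane height z"
    K=np.array([[c['fx'],0,c['cx']],[0,c['fy'],c['cy']],[0,0,1]]);R=np.array(c['R']);t=np.array(c['t'])
    n=cv2.undistortPoints(np.float64(uv).reshape(-1,1,2),K,np.array([c['k1'],0,0,0.])).reshape(-1,2)
    d=np.c_[n,np.ones(len(n))]@R; o=-R.T@t
    return o+d*((z-o[2])/d[:,2])[:,None]
E
python3 - <<'E'
from h import *
for n in('top','scene'):
    c=r.camera(n);cv2.imwrite(f'pics/{n}0.png',c['frame']);print(n,c['fx'],c['k1'],-np.array(c['R']).T@c['t'])
s=r.sense();print(s['time'],s['eef_pos'],s['tcp_rot'],s['gripper_width'])
E
```

```text
top 443.3166271939501 -0.05362543669800451 [0.49071374 0.07142989 1.13425633]
scene 531.9625654774733 -0.14865651800069446 [-0.27771445 -0.77275706  0.99687864]
0.1 [0.21240557 0.47986259 0.24487843] [[-9.14396246e-01  4.04820000e-01 -5.22334397e-04]
 [ 4.04820308e-01  9.14395911e-01 -7.97645081e-04]
 [ 1.54717755e-04 -9.40815239e-04 -9.99999545e-01]] 0.08558556756318554
```

View pics/top0.png

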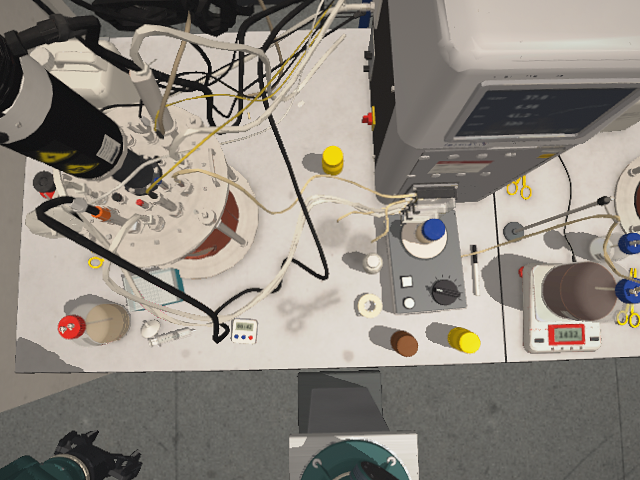

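View pics/scene0.png

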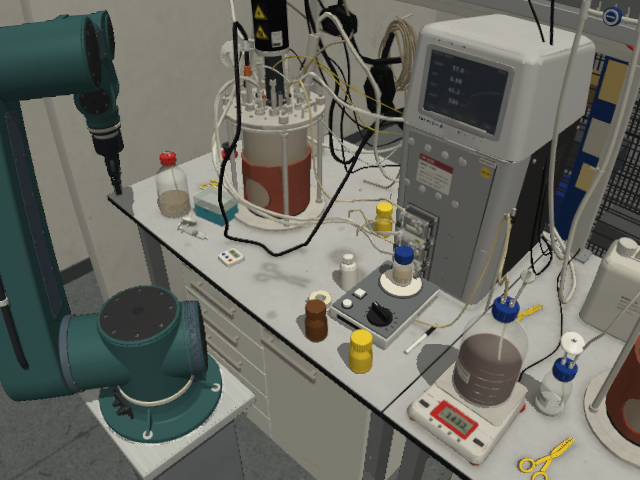

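The top view shows the stirrer with the round key at about (407,302), square key (407,282), dial (445,292) and blue cap (433,230). A brown and a yellow bottle stand in front of it at (404,343) and (464,340). Next I'll measure the keys and dial.

```bash
python3 - <<'E'
from h import *
c=r.camera('top');f=c['frame']
x0,y0,x1,y1=380,190,500,360
cv2.imwrite('pics/crop1.png',cv2.resize(f[260:320,385:485],None,fx=8,fy=8,interpolation=cv2.INTER_CUBIC)[:480])
g=cv2.cvtColor(f,cv2.COLOR_BGR2GRAY)
def blobs(m,z,amin,name,box):
    a,b,c2,d=box;mm=np.zeros_like(g);mm[b:d,a:c2]=m[b:d,a:c2]
    n,l,st,ce=cv2.connectedComponentsWithStats(mm.astype(np.uint8),connectivity=4)
    for i in range(1,n):
        if st[i,4]>=amin: print(name,st[i],ce[i].round(1),pts(c,ce[i],z)[0].round(4))
blobs((g>190),.0605,20,'white',(395,270,425,315))
blobs((g<45),.06,20,'black',(425,272,466,312))
for nm,uv,z in[('brown',(404,343),.1),('yellow',(464,340),.1),('bluecap',(433,229),.16),('deckcorner',(460,308),.05),('deckcornerL',(391,312),.05)]:print(nm,pts(c,uv,z)[0].round(3))
E
```

```text
white [402 277  10  10  83] [406.7 281. ] [ 0.5234 -0.1378  0.0605]
white [405 298   9  10  73] [408.9 302.6] [ 0.4714 -0.1407  0.0605]
white [409 313  16   2  20] [417.7 313.8] [ 0.4442 -0.1605  0.0605]
black [432 286   4  12  27] [433.3 290.4] [ 0.4989 -0.2011  0.06  ]
brown [ 0.381 -0.117  0.1  ]
yellow [ 0.383 -0.256  0.1  ]
bluecap [ 0.634 -0.183  0.16 ]
deckcorner [ 0.455 -0.267  0.05 ]
deckcornerL [ 0.45  -0.098  0.05 ]
```

View pics/crop1.png

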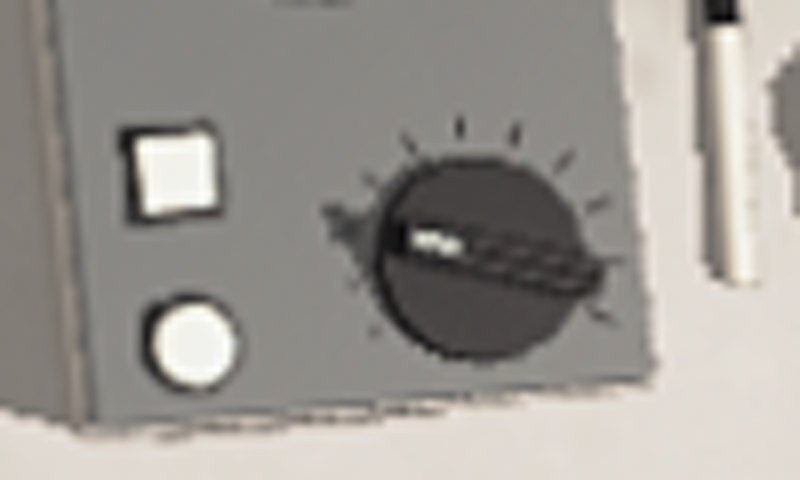

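The dial's white line is on the left, keys' side (crop ~(435,240)), with the bar running to (595,280). That gives a pointer world angle of about 75°, which is position 2 (0.84). The key spacing measures 52.1 mm, as specified. I'll travel to a hover with the gripper shut.

Call:
{"op": "move_arm", "data": {"plan": [0,0,-1,-10,-10,0,1,0,0,-3,-30,-30,0,1,0,0,-5,-57,-57,0,1,0,0,-8,-85,-86,0,1,0,0,-8,-113,-114,0,1,0,0,-8,-141,-142,0,1,0,0,-8,-169,-170,0,1,0,0,-8,-197,-198,0,1,0,0,-8,-225,-226,0,1,0,0,-8,-253,-254,0,1], "newtons": 20}}

```text
time: 0.98
eef_pos: [0.341, 0.1436, 0.2453]
tcp_rot: [[-0.962, 0.273, 0.0], [0.273, 0.962, 0.0], [-0.0, 0.0, -1.0]]
ft_force: [1.6, 0.8, -1.2]
gripper_width: -0.0
finger_force: 0.0
```

```bash
python3 - <<'E'
from h import *
s=r.sense();print(s['time'],s['eef_pos'],s['tcp_rot'],s['gripper_width'],s['joints'])
T=np.array(s['tcp_rot'])
print(T.T@(np.array([.471,-.198,.245])-s['eef_pos']))
c=r.camera('top')
cr=lambda u,v:(385+u/8,260+v/8)
P=pts(c,[cr(403,238),cr(597,280)],.081);print('bar ends',P,np.degrees(np.arctan2(*(P[0]-P[1])[[1,0]])),np.linalg.norm(P[0]-P[1]),P.mean(0))
print('skirt',pts(c,[cr(480,258),cr(380,258),cr(582,258),cr(480,155),cr(480,360)],.06))
E
```

```text
0.9833 [0.34103336 0.14358447 0.24534213] [[-9.61917241e-01  2.73340704e-01  2.83017389e-04]
 [ 2.73340748e-01  9.61917262e-01  1.28278123e-04]
 [-2.37175680e-04  2.00753123e-04 -9.99999952e-01]] -1.6784716314623337e-05 [ 1.77200012e-01 -4.26800904e-03 -3.70227038e-01  1.20453610e+00
  7.63807886e-05  4.54064343e-01]
[-0.21838603 -0.29305089  0.0003351 ]
bar ends [[ 0.50018669 -0.20091391  0.081     ]
 [ 0.48613479 -0.25795358  0.081     ]] 76.16058128868615 0.05874503519858099 [ 0.49316074 -0.22943375  0.081     ]
skirt [[ 0.49369354 -0.22936492  0.06      ]
 [ 0.49457877 -0.19904143  0.06      ]
 [ 0.4927775  -0.2603618   0.06      ]
 [ 0.52467813 -0.23117358  0.06      ]
 [ 0.46319273 -0.22761295  0.06      ]]
```

Call:
{"op": "move_arm", "data": {"plan": [0,0,0,-22,-29,0,1,0,0,0,-44,-59,0,1,0,0,0,-66,-88,0,1,0,0,0,-88,-118,0,1,0,0,0,-110,-147,0,1,0,0,0,-132,-177,0,1,0,0,0,-154,-206,0,1,0,0,0,-176,-236,0,1,0,0,0,-198,-265,0,1,0,0,0,-218,-293,0,1]}}

```text
time: 1.87
eef_pos: [0.4709, -0.1981, 0.245]
tcp_rot: [[-0.962, 0.274, -0.0], [0.274, 0.962, 0.0], [0.0, 0.0, -1.0]]
ft_force: [0.5, 0.2, -0.0]
gripper_width: 0.0002
finger_force: 0.0
```

Call:
{"op": "move_arm", "data": {"plan": [0,0,0,0,0,20,1,0,0,0,0,0,50,1,0,0,0,0,0,80,1,0,0,0,0,0,110,1,0,0,0,0,0,130,1,0,0,0,0,0,140,1,0,0,0,0,0,140,1]}}

```text
time: 2.45
eef_pos: [0.4694, -0.1953, 0.103]
tcp_rot: [[-0.962, 0.274, -0.003], [0.274, 0.962, 0.002], [0.004, 0.001, -1.0]]
ft_force: [0.1, -0.7, 0.6]
gripper_width: -0.0
finger_force: 0.0
```

```bash
python3 - <<'E'
from h import *
s=r.sense();print(s['time'],s['eef_pos'],s['tcp_rot'],s['ft_force'],s['joints'])
c=r.camera('scene');cv2.imwrite('pics/s1.png',cv2.resize(c['frame'][230:370,310:470],None,fx=4,fy=4,interpolation=cv2.INTER_CUBIC))
E
```

```text
2.45 [ 0.4693579  -0.19528994  0.10303925] [[-0.96180865  0.27370104 -0.00344294]
 [ 0.27369488  0.96181415  0.00215631]
 [ 0.00390165  0.00113164 -0.99999175]] [ 0.13304445 -0.67911888  0.64607582] [-5.54715677e-01  3.26192947e-01 -3.64990572e-01  8.83675222e-01
  1.95657598e-05 -2.77478832e-01]
```

View pics/s1.png

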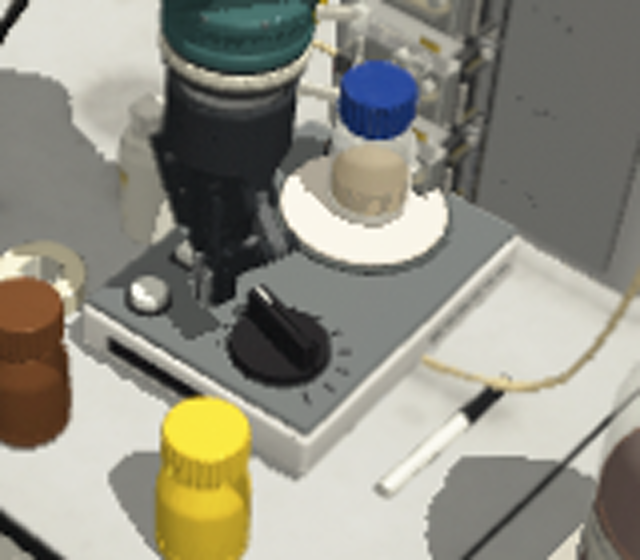

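The closed fingertip is in front of the bar's pointing half, beside the round key and clear of everything. The dial is at crop (280,345). I'll lower it and bring it up to the bar.

Call:
{"op": "move_arm", "data": {"plan": [0,0,0,0,0,7,1,0,0,0,0,0,14,1,0,0,0,0,0,20,1,0,0,0,0,0,20,1,0,0,0,-4,0,20,1,0,0,0,-8,0,20,1,0,0,0,-11,0,20,1,0,0,0,-13,0,20,1,0,0,0,-13,0,20,1,0,0,0,-13,0,20,1]}}

```text
time: 3.33
eef_pos: [0.4832, -0.1997, 0.0853]
tcp_rot: [[-0.962, 0.274, 0.0], [0.274, 0.962, -0.0], [-0.0, -0.0, -1.0]]
ft_force: [-0.7, -0.5, -0.6]
gripper_width: -0.0001
finger_force: 0.0
```

Call:
{"op": "move_arm", "data": {"plan": [0,0,3,-1.3,0.9,0,1,0,0,6,-2.7,1.6,0,1,0,0,9,-4.1,2.4,0,1,0,0,12,-5.5,3,0,1,0,0,15,-7,3.6,0,1,0,0,18,-8.4,4,0,1,0,0,21,-10,4.5,0,1,0,0,24,-11.5,4.8,0,1,0,0,27,-13,5,0,1,0,0,30,-14.6,5.2,0,1]}}

```text
time: 4.17
eef_pos: [0.4981, -0.198, 0.0852]
tcp_rot: [[-0.695, 0.719, -0.001], [0.719, 0.695, 0.001], [0.001, 0.0, -1.0]]
ft_force: [0.4, 1.8, 0.2]
gripper_width: 0.0001
finger_force: 0.5
```

```bash
python3 - <<'E'
from h import *
s=r.sense();print(s['time'],s['eef_pos'],s['tcp_rot'],s['ft_force'],s['joints'])
c=r.camera('scene');cv2.imwrite('pics/s2.png',cv2.resize(c['frame'][230:370,310:470],None,fx=4,fy=4,interpolation=cv2.INTER_CUBIC))
E
```

```text
4.1667 [ 0.49814558 -0.19801552  0.0852336 ] [[-6.94505080e-01  7.19487620e-01 -5.09427601e-04]
 [ 7.19486876e-01  6.94505148e-01  1.11093914e-03]
 [ 1.15310705e-03  4.05026403e-04 -9.99999253e-01]] [0.41357083 1.8004088  0.1886923 ] [-5.30773957e-01  3.82693573e-01 -3.28801101e-01  8.60303350e-01
  7.00218506e-04  2.72289818e-01]
```

View pics/s2.png

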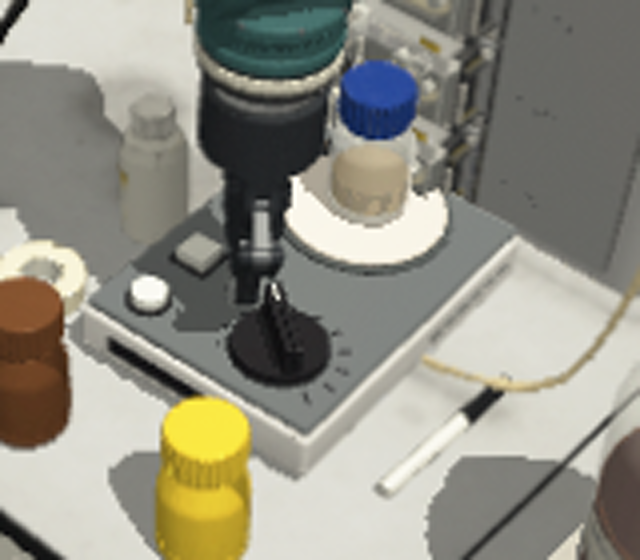

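The dial has turned by about one click, with the bar now from (272,290) to (290,360). I'll carry on along the same arc.

Call:
{"op": "move_arm", "data": {"plan": [0,0,3,-1.3,0.9,0,1,0,0,6,-2.7,1.6,0,1,0,0,9,-4.1,2.4,0,1,0,0,12,-5.5,3,0,1,0,0,15,-7,3.6,0,1,0,0,18,-8.4,4,0,1,0,0,21,-10,4.5,0,1,0,0,24,-11.5,4.8,0,1,0,0,27,-13,5,0,1,0,0,30,-14.6,5.2,0,1]}}

```text
time: 5.05
eef_pos: [0.5119, -0.2041, 0.0851]
tcp_rot: [[-0.243, 0.97, -0.001], [0.97, 0.243, 0.003], [0.003, 0.0, -1.0]]
ft_force: [-1.4, 13.6, 4.0]
gripper_width: 0.0001
finger_force: 6.9
```

Call:
{"op": "move_arm", "data": {"plan": [0,0,3,-1.3,0.9,0,1,0,0,6,-2.7,1.6,0,1,0,0,9,-4.1,2.4,0,1,0,0,12,-5.5,3,0,1,0,0,15,-7,3.6,0,1,0,0,15,-7,3.6,0,1]}}

```text
time: 5.55
eef_pos: [0.5178, -0.2115, 0.0853]
tcp_rot: [[0.017, 1.0, 0.0], [1.0, -0.017, -0.0], [-0.0, 0.0, -1.0]]
ft_force: [-0.6, 0.4, -0.2]
gripper_width: 0.0002
finger_force: 0.0
```

```bash
python3 - <<'E'
from h import *
s=r.sense();print(s['time'],s['eef_pos'],s['tcp_rot'],s['ft_force'],s['joints'])
c=r.camera('scene');cv2.imwrite('pics/s3.png',cv2.resize(c['frame'][230:370,310:470],None,fx=4,fy=4,interpolation=cv2.INTER_CUBIC))
E
```

```text
5.55 [ 0.5177802  -0.21149676  0.08534782] [[ 1.65309633e-02  9.99863322e-01  2.54475343e-04]
 [ 9.99863341e-01 -1.65309213e-02 -1.66286036e-04]
 [-1.62056597e-04  2.57189435e-04 -9.99999954e-01]] [-0.57835361  0.4100088  -0.18116905] [-5.33472304e-01  4.16496527e-01 -2.70403920e-01  8.83592204e-01
 -1.37726273e-05  1.05385572e+00]
```

View pics/s3.png

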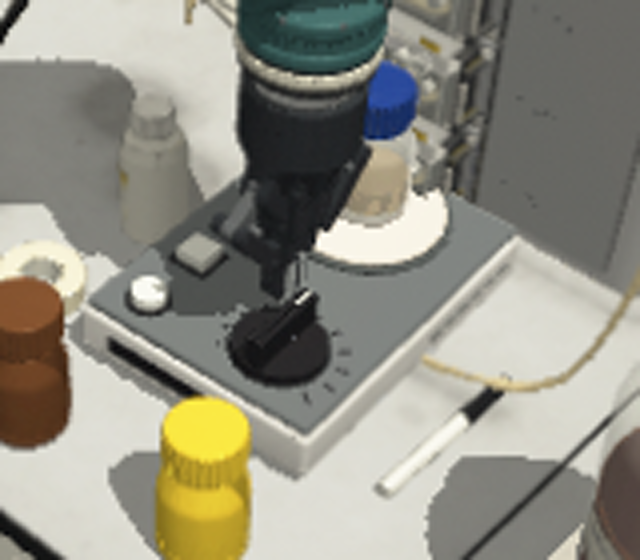

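The bar now runs from about (310,297) to (255,345), with the white line towards the plate. I'll compute its angle to see whether this is click 3.

```bash
python3 - <<'E'
from h import *
c=r.camera('scene');P=pts(c,[(310+310/4,230+297/4),(310+255/4,230+345/4)],.082);d=P[0]-P[1]
print(P,np.degrees(np.arctan2(d[1],d[0])),np.linalg.norm(d))
E
```

```text
[[ 0.52028768 -0.23336659  0.082     ]
 [ 0.46434708 -0.2359623   0.082     ]] 2.6566875947888122 0.056000792837748524
```

That is click 3, at 3°. I'll push slowly through the last half-click, stopping at 90° of tool rotation.

Call:
{"op": "move_arm", "data": {"plan": [0,0,3,-1.3,0.9,0,1,0,0,6,-2.7,1.6,0,1,0,0,8,-3.6,2.2,0,1,0,0,10,-4.5,2.6,0,1,0,0,12,-5.5,3,0,1,0,0,13,-6,3.2,0,1,0,0,14,-6.5,3.4,0,1,0,0,15,-7,3.6,0,1,0,0,15,-7,3.6,0,1]}}

```text
time: 6.4
eef_pos: [0.5213, -0.218, 0.0853]
tcp_rot: [[0.272, 0.962, 0.001], [0.962, -0.272, 0.001], [0.001, 0.0, -1.0]]
ft_force: [2.1, 3.8, 0.2]
gripper_width: 0.0003
finger_force: 1.7
```

```bash
python3 - <<'E'
from h import *
s=r.sense();print(s['time'],s['eef_pos'],s['tcp_rot'],s['ft_force'])
c=r.camera('scene');cv2.imwrite('pics/s4.png',cv2.resize(c['frame'][270:350,350:440],None,fx=7,fy=7,interpolation=cv2.INTER_CUBIC))
E
```

```text
6.4 [ 0.52131992 -0.21802067  0.08531903] [[ 2.72060162e-01  9.62279989e-01  7.00501503e-04]
 [ 9.62279625e-01 -2.72060740e-01  9.36562616e-04]
 [ 1.09181442e-03  4.19276947e-04 -9.99999316e-01]] [2.08158512 3.81230037 0.24127622]
```

View pics/s4.png

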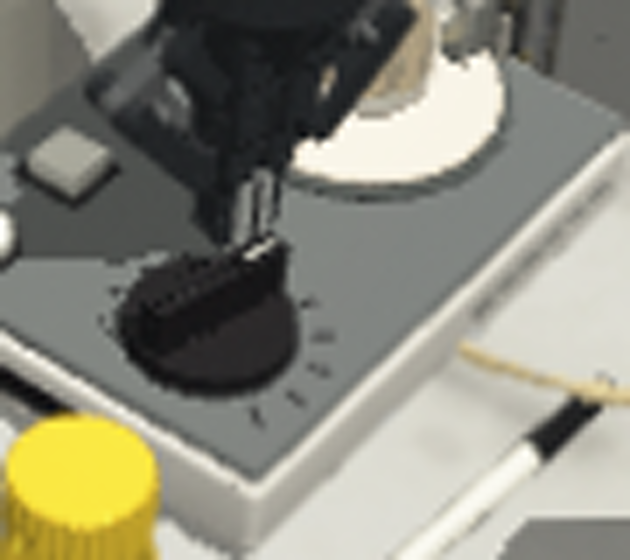

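The bar has moved further, with its top running from about (278,245) to (140,308). I'll compute the angle again after a short hold.

Call:
{"op": "move_arm", "data": {"plan": [0,0,0,0,0,0,1,0,0,0,0,0,0,1,0,0,0,0,0,0,1]}}

```text
time: 6.7
eef_pos: [0.5213, -0.2184, 0.0853]
tcp_rot: [[0.273, 0.962, 0.0], [0.962, -0.273, 0.0], [0.0, 0.0, -1.0]]
ft_force: [3.8, 3.8, -0.7]
gripper_width: 0.0001
finger_force: 2.1
```

```bash
python3 - <<'E'
from h import *
c=r.camera('scene');P=pts(c,[(350+278/7,270+245/7),(350+140/7,270+308/7)],.082);d=P[0]-P[1]
print(P,np.degrees(np.arctan2(d[1],d[0])),np.linalg.norm(d),r.sense()['ft_force'])
E
```

```text
[[ 0.52208822 -0.23895831  0.082     ]
 [ 0.46377861 -0.22455383  0.082     ]] -13.876216736503755 0.060062470456184916 [3.49072008 2.85357851 0.28275936]
```

Call:
{"op": "move_arm", "data": {"plan": [0,0,1,-0.4,0.3,0,1,0,0,2,-0.9,0.6,0,1,0,0,3,-1.3,0.9,0,1,0,0,3,-1.3,0.9,0,1,0,0,3,-1.3,0.9,0,1]}}

```text
time: 7.17
eef_pos: [0.5213, -0.2202, 0.0852]
tcp_rot: [[0.323, 0.946, -0.001], [0.946, -0.323, -0.0], [-0.001, -0.001, -1.0]]
ft_force: [-0.5, 0.3, -0.5]
gripper_width: -0.0005
finger_force: 0.0
```

```bash
python3 - <<'E'
from h import *
s=r.sense();print(s['time'],s['eef_pos'],s['ft_force'])
c=r.camera('scene');cv2.imwrite('pics/s5.png',cv2.resize(c['frame'][270:350,350:440],None,fx=7,fy=7,interpolation=cv2.INTER_CUBIC))
E
```

```text
7.1667 [ 0.52128603 -0.22017006  0.08521026] [-0.48569338  0.30944882 -0.50803846]
```

View pics/s5.png

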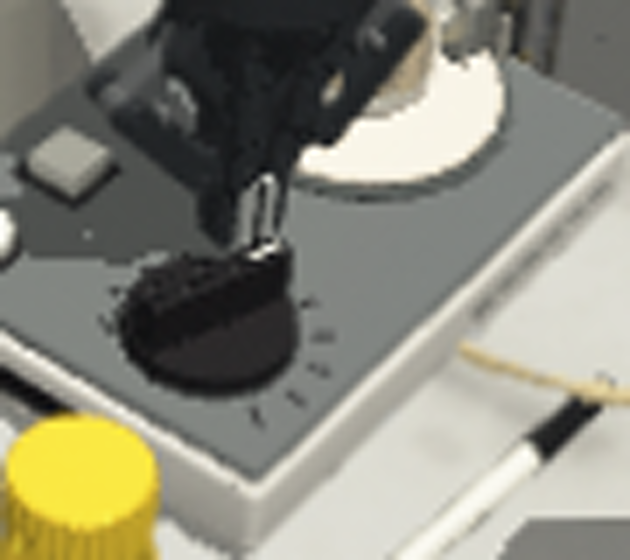

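The contact force has gone, so the bar snapped ahead, with its top now ending near (285,248). I'll back off, lift and go over the round key, then check from the top camera.

Call:
{"op": "move_arm", "data": {"plan": [0,0,0,5,0,0,1,0,0,0,12,0,0,1,0,0,0,15,0,-15,1,0,0,0,18,0,-40,1,0,0,0,25,-15,-40,1,0,0,0,40,-40,-40,1,0,0,0,55,-65,-40,1,0,0,0,59,-73,-40,1,0,0,0,59,-73,-40,1,0,0,0,59,-73,-40,1]}}

```text
time: 8.05
eef_pos: [0.4721, -0.1404, 0.1256]
tcp_rot: [[0.323, 0.946, 0.001], [0.946, -0.323, -0.001], [-0.0, 0.001, -1.0]]
ft_force: [0.4, 0.2, 0.8]
gripper_width: -0.0001
finger_force: 0.0
```

```bash
python3 - <<'E'
from h import *
s=r.sense();print(s['time'],s['eef_pos'],s['ft_force'])
c=r.camera('scene');a=cv2.resize(c['frame'][270:350,345:425],None,fx=6,fy=6,interpolation=cv2.INTER_CUBIC)
cv2.imwrite('pics/s6.png',a)
E
```

```text
8.05 [ 0.47213439 -0.1404362   0.12559621] [0.39962329 0.17517919 0.84874533]
```

View pics/s6.png

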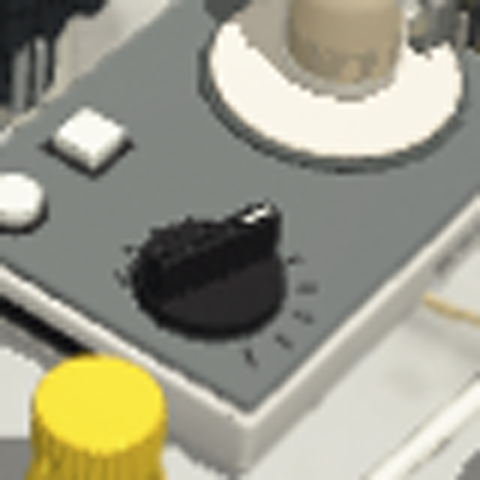

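The top of the bar runs from about (272,208) to (148,258).

```bash
python3 - <<'E'
from h import *
c=r.camera('scene');P=pts(c,[(345+272/6,270+208/6),(345+148/6,270+258/6)],.082);d=P[0]-P[1]
print(P,np.degrees(np.arctan2(d[1],d[0])),np.linalg.norm(d))
# flank edge of the visible bar: lower top edge (front-right) for a second value
Q=pts(c,[(345+278/6,270+222/6),(345+160/6,270+268/6)],.082);e=Q[0]-Q[1];print(np.degrees(np.arctan2(e[1],e[0])))
E
```

```text
[[ 0.52409881 -0.23930919  0.082     ]
 [ 0.46581155 -0.22175706  0.082     ]] -16.758708690321374 0.06087266637909673
-17.661955994986876
```

The angle is about −17 to −18°, and only −21° (click 4) is near it, so the dial rests four clicks on. Now I'll press the round key.

Call:
{"op": "move_arm", "data": {"plan": [0,0,0,0,0,20,1,0,0,0,0,0,40,1,0,0,0,0,0,48,1,0,0,0,0,0,51,1,0,0,0,0,0,53,1,0,0,0,0,0,55,1,0,0,0,0,0,56,1,0,0,0,0,0,57,1,0,0,0,0,0,57,1,0,0,0,0,0,57,1]}}

```text
time: 8.98
eef_pos: [0.472, -0.1409, 0.0693]
tcp_rot: [[0.324, 0.946, 0.001], [0.946, -0.324, -0.001], [-0.001, 0.001, -1.0]]
ft_force: [-4.0, 0.2, 12.0]
gripper_width: -0.0003
finger_force: 6.3
```

At 12 N the key is on its stop. I'll hold it briefly and lift clear.

Call:
{"op": "move_arm", "data": {"plan": [0,0,0,0,0,0.5,1,0,0,0,0,0,0.5,1,0,0,0,0,0,-5,1,0,0,0,0,0,-20,1,0,0,0,0,0,-50,1,0,0,0,0,0,-90,1,0,0,0,0,0,-120,1,0,0,0,0,0,-130,1,0,0,0,0,0,-130,1,0,0,0,0,0,-130,1]}}

```text
time: 9.82
eef_pos: [0.472, -0.1406, 0.1987]
tcp_rot: [[0.324, 0.946, 0.002], [0.946, -0.324, -0.001], [-0.0, 0.002, -1.0]]
ft_force: [-0.1, 0.2, -0.7]
gripper_width: 0.0002
finger_force: 0.0
```

```bash
python3 - <<'E'
from h import *
s=r.sense();print(s['time'],s['eef_pos'],s['ft_force'])
c=r.camera('scene')
cv2.imwrite('pics/s7.png',cv2.resize(c['frame'][240:350,320:440],None,fx=5,fy=5,interpolation=cv2.INTER_CUBIC))
E
```

```text
9.8167 [ 0.47200555 -0.14064166  0.19872184] [-0.10998887  0.19356744 -0.68371186]
```

View pics/s7.png

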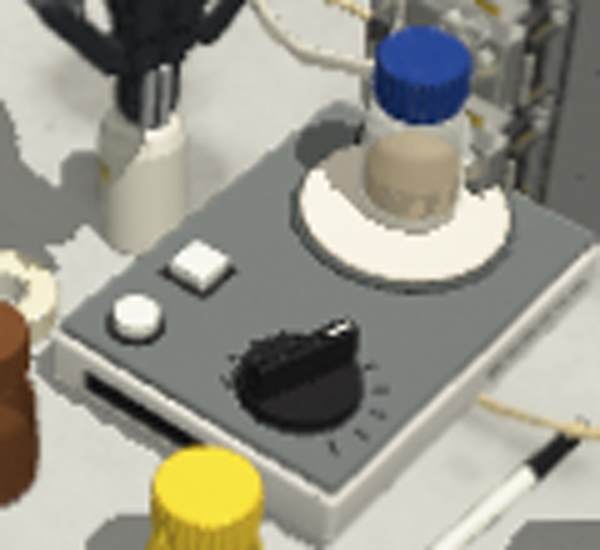

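Both keys are up, at (137,315) and (200,265). The bottle is upright on the plate, the dial is at click 4, and the fingers are clear. I'll hand it in.

```bash
python3 -c "
from station import r
print(r.close_job())"
```

```text
the job is handed in; nothing more can be done
None
```

I pushed the dial clockwise four clicks by camera check, then pressed the round key to its stop (12 N) and it came back up; I handed the job in at about 10 s, and no verdict was returned.

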